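# Re-hang the chute flap: shut the stop gate, hold the hinge knuckles in line

## Task

The draught flap over the chute mouth has to be re-hung. First swing the stop-gate lever on the chute's side until it stands square to the sloping chute floor, so that the gate blade shuts the trough and nothing can slide down onto the work; then lift the loose flap by its pull and, with the flap level and pointing out of the mouth, bring its hinge knuckle between the two knuckles over the mouth so that the holes line up for the pin. Finish while still holding it there, still and carried by the gripper alone without resting or pressing on the chute, and leave the counter, the cup and the brass caps on the mat where they are.

Things in the scene. Friction and masses are not known exactly. Their poses are not given: they have to be found in the camera images.
- gate (a joint): Stop-gate lever angle (rad). 0: lever square to the sloping chute floor, in line with a small index tab on the wall; blade straight across the trough = shut. Negative: knob leans uphill, gate open; positive: downhill. Range -1.15 to 0.45, starts between -1.0 and -0.5. Turns about a level shaft along mouth_bore's x axis; friction (0.25 N m, about 3 N at the knob) keeps it where it is left; no detent.
- gate_knob (a point): Centre of the black ball knob, 30 mm across, on the end of the stop-gate lever, a flat bar 8 mm thick (across the chute), 12 mm wide. The lever swings in the upright plane parallel to the chute, 30 mm outside the side wall nearest the robot. Between its start and joint 0 the knob's centre is 0.30 to 0.32 m above the mat and at least 50 mm above the wall's top edge.
- gate_pivot (a point): Point on the gate's shaft axis in the lever's plane, level with the wall's top edge; the knob's centre moves on a circle of 95 mm radius about it. At joint 0 the lever leans 25 degrees from vertical towards the mouth (towards y of mouth_bore).
- mouth_bore (a point): On the pin axis of the fixed hinge leaf, midway between its two steel knuckles, 150 mm above the mat over the chute mouth. Axes: x along the pin axis (level), y level, straight out of the mouth, z up. Fixed knuckles: tubes 20 mm outside, 11 mm inside, 30 mm long each, the gap between them 46 mm (x -23 to +23); they take a loose 6 mm pin. The gap is open above, below and in front.
- chute: The fixed sheet-steel chute; origin on the mat below the mouth, 20 mm behind and 150 mm below mouth_bore, same axes. Trough 156 mm wide, walls 90 mm, floor rising at 25 degrees towards -y. The mouth frame is 224 mm wide over its feet; its lintel face is 14 mm behind the pin axis and its top 10 mm above the axis.
- flap_bore (a point): Centre of the loose flap's one steel knuckle: a tube along x, 40 mm long, 20 mm outside, 11 mm inside. Axes: x along the knuckle, y from the knuckle towards the flap's free edge, z out of the outer face (up as it lies). The underside of the flap is 10 mm below this point, flush with the bottom of the knuckle.
- flap_pull (a point): Centre of the flap's pull: a flat-sided black plastic block on the outer face, 60 mm long (x), 16 mm thick (y), 36 mm high (18 mm above and below this point, the plate at its foot). It stands 60 mm from the knuckle axis (in y), near the flap's centre of mass, and this point is 12 mm above the knuckle axis (z). 22 mm above the mat at the start. Axes as flap_bore.
- flap: The loose flap, about 0.3 kg: aluminium plate 160 mm (x) by 92 mm (y), 4 mm thick, reaching from 16 to 108 mm from the knuckle axis, joined to the knuckle by a tab 40 mm wide. It lies flat on the mat, pull upwards. Origin on its underside straight below the pull, axes as flap_bore.
- counter_mid (a point): Centre of the black counter housing, 66 x 112 mm and 50 mm high, a bystander; leave it alone.
- gauge_cup_mid (a point): Centre of the tin snow gauge cup, 76 mm across and 85 mm high, a bystander; leave it alone.
- cap0_mid (a point): Centre of a round brass sample cap, 54 mm across and 24 mm high, a bystander; leave it alone.
- cap1_mid (a point): Centre of the other, like brass sample cap, a bystander; leave it alone.

How it is judged:
By the outcome, as a careful person would: the job done as asked, in the order asked, and still so for the second after the job is handed in, while the arm keeps its last pose, push and grip.
It also fails if it takes over 64 s, if anything falls off the work surface, if the arm or the gripper's body presses on something with over 40 N, if the wrist force passes 120 N, or if a joint passes its speed limit or range.

## Robot

A 7-joint arm with a two-finger parallel gripper is mounted at the origin on the work surface. World frame = base frame: x ahead of the robot, y to its left, z up, the work surface at z = 0. Lengths are in m, angles in rad, forces in N, time in s.
With the tool pointing down it reaches from about 0.4 to 0.925 m from the base axis. Payload 4.1 kg.
Tool frame: the origin (TCP) lies at the very end of the fingers, on their centre line; the grasp point (between the pads) lies 19 mm behind it; z points along the fingers, x is the direction in which the jaws open and shut, and the axes are right-handed (so a half turn about z gives the same grasp; the last joint's range is limited). The gripper opens to 85 mm and grips with 20 to 120 N. Pads are 22 mm wide; open, the fingers measure 114 mm over their backs; the gripper's body (76 mm by 85 mm) begins 54 mm behind the grasp point. The pads swing forward as they close: fully open they stand 13 mm farther back than shut.
Start: joints at [-1.208, 0.398, 0.045, 1.537, -0.019, 1.207, -0.051], TCP at [0.29, 0.582, 0.231] pointing down, gripper open.
Joint ranges: [-2.82, 2.82], [-0.49, 2.23], [-1.37, 1.46], [0, 2.46], [-1.36, 4.5], [0.23, 2], [-2.94, 2.94]. Speed limits (rad/s): [2.57, 2.57, 3.14, 3.14, 3.14, 3.14, 3.14].

## Interface

Orientations are given as a rotation vector (axis times angle).
In Python, from cell import state, cams, job gives the robot as it stands.
- The arm moves only by the tool arm_command, never from a script. Its argument "motion" is a list that holds one entry, the list of rows, each a list of 7 numbers: the opening, from -1 (shut) to 1 (fully open), so that 0 is half open, then the shift along the tool's x, y, z in cm, then the turn, a rotation vector about the tool's x, y, z in degrees. A call has 1 to 20 rows; each row shifts and turns the commanded pose from where the row before left it, along the tool's axes as they then stand; what a row does not reach is not made up. A row lasts 1/12 s, in which the tool goes at most 41.7 mm and 7.16 degrees, less where a joint would pass 70% of its speed; a pose out of reach is approached as far as the arm can. A call with a gripper value outside its range is refused whole. The fingers move at their own pace and stop on an object; "grip_force" is the grip in N (left out, the last holds). Time passes only in rows, so rows that do not move let the fingers close. It gives the time, the measured TCP pose, the force and the opening at its end, in the units of the state.
- state(): the state, without advancing time (a new reading comes with each control period).
- cams.get_image(name): name is "side" or "top"; returns a dict with "color" (480x640x3 uint8, red, green, blue), "z_map" (480x640 float32, m along the optical axis (not along the pixel's ray), 0 where there is no reading), "fov_y" (degrees; the focal length in pixels is half the picture's height over the tangent of half this angle, whatever the lens; pixels are square), "cx", "cy" (the principal point, pixels), "D" ([k1, k2, p1, p2, k3] as OpenCV has them; the pictures are not rectified), "R" (3x3) and "t" (3): a world point X has camera coordinates R X + t. Camera axes: x right, y down, z forward; pixel columns grow to the right and rows downward; lengths in m; the calibration is good to about 2 mm. A picture is of the moment at which its call begins.
- job.finish_job(): hands the job in, once; it reports no verdict.
The state is a dict: "clock": time; "joints": joint angles; "qvel": joint speeds; "joint_efforts": joint torques, N m; "position": TCP position; "tcp_rot": TCP orientation; "force": force on the tool from outside, world axes, zero at the start; "ft_torque": the same for the moment, N m; "opening": finger opening in m.
Only numpy, scipy, OpenCV 4.12 (cv2) and the standard library are available. Lean on these libraries where they do the work, as an engineer would, in place of code of your own. Each camera call takes 0.05 s, during which the arm holds its last target.

## Working session

There is one attempt and no reset: what is moved stays moved. The work goes in short steps, Python scripts to look and compute and a tool call to move; the robot and the scene stay as the last step left them, time stands still between calls to the robot, and variables do not carry over. Pictures are saved under pics/ and viewed, and the job is handed in when it is done.

Besides the shell and the picture viewer there is one more tool, called after "Call:" as name([rows], argument=value, ...), one row to a line, values as JSON. arm_command: Moves the arm, as the interface text tells. Its arguments: {"type":"object","properties":{"motion":{"type":"array","items":{"type":"array","items":{"type":"array","items":{"type":"number"}}}},"grip_force":{"type":"number"}},"required":["motion"]}

```bash
ls; mkdir -p pics; cat > h.py <<'E'
import numpy as np, cv2
from scipy.spatial.transform import Rotation as Rn
from cell import state,cams,job
def K(im):
    f=240/np.tan(np.radians(im["fov_y"])/2)
    return np.array([[f,0,im["cx"]],[0,f,im["cy"]],[0,0,1.]])
def ray(im,uv):
    p=cv2.undistortPoints(np.array(uv,float).reshape(-1,1,2),K(im),np.array(im["D"],float)).reshape(-1,2)
    d=np.c_[p,np.ones(len(p))]@np.array(im["R"]); c=-np.array(im["R"]).T@np.array(im["t"])
    return c,d
def onz(im,uv,z):
    c,d=ray(im,uv); return c+d*((z-c[2])/d[:,2])[:,None]
def proj(im,X):
    r,_=cv2.Rodrigues(np.array(im["R"],float)); p,_=cv2.projectPoints(np.array(X,float).reshape(-1,1,3),r,np.array(im["t"],float),K(im),np.array(im["D"],float)); return p.reshape(-1,2)
def depthpt(im,uv):
    uv=np.array(uv).reshape(-1,2); c,d=ray(im,uv); z=im["z_map"][uv[:,1].astype(int),uv[:,0].astype(int)]; return c+d*z[:,None]
def cloud(im):
    v,u=np.mgrid[0:480,0:640]; return depthpt(im,np.c_[u.ravel(),v.ravel()]).reshape(480,640,3)
def snap(tag):
    o={}
    for n in("side","top"):
        o[n]=cams.get_image(n); cv2.imwrite(f"pics/{n}_{tag}.png",o[n]["color"][:,:,::-1])
    np.save(f"pics/{tag}.npy",o,allow_pickle=True); return o
def load(tag): return np.load(f"pics/{tag}.npy",allow_pickle=True).item()
E
python3 - <<'E'
from h import *
o=snap("a")
print(state())
for n in o:
    im=o[n]; print(n,{k:im[k] for k in("fov_y","cx","cy","D","R","t")}, -np.array(im["R"]).T@im["t"])
E
```

```text
pics
{'clock': 0.1, 'joints': array([-1.20800644,  0.39912055,  0.04505055,  1.5377637 , -0.0187484 ,
        1.20693004, -0.05068387]), 'qvel': array([-0.0013347 , -0.00228539, -0.00042952, -0.00223695, -0.00093736,
       -0.00080042, -0.00070318]), 'joint_efforts': array([ 3.52174939e-03, -4.76262796e+01,  1.37038440e+00, -2.54947543e+01,
        1.20178191e-02,  5.10355181e-03,  1.03186980e-05]), 'position': array([0.28932026, 0.5814065 , 0.2303617 ]), 'tcp_rot': array([ 2.66991583e+00,  1.65370823e+00, -2.32999738e-03]), 'force': array([ 0.32558356, -0.23941818,  0.27438532]), 'ft_torque': array([-0.02845699, -0.02210757, -0.01889517]), 'opening': 0.08542916134409712}
side {'fov_y': 49.45365270705011, 'cx': 324.08442723357166, 'cy': 237.41329618726135, 'D': array([-0.04026862,  0.        ,  0.        ,  0.        ,  0.        ]), 'R': array([[ 0.98787907, -0.15493981, -0.00941309],
       [-0.11722365, -0.70490522, -0.69954789],
       [ 0.10175248,  0.69217216, -0.71452372]]), 't': array([-0.58918101,  0.27781873,  0.95520626])} [ 0.51741191 -0.55661889  0.87131902]
top {'fov_y': 45.82669083273968, 'cx': 326.2794760605792, 'cy': 236.78750635816297, 'D': array([0.02190161, 0.        , 0.        , 0.        , 0.        ]), 'R': array([[-0.02464471, -0.99963425,  0.01113569],
       [-0.9972196 ,  0.02379853, -0.07061659],
       [ 0.07032575, -0.01284505, -0.99744137]]), 't': array([0.0945064 , 0.59563732, 1.38979876])} [0.49857165 0.09814858 1.42725226]
```

View pics/side_a.png

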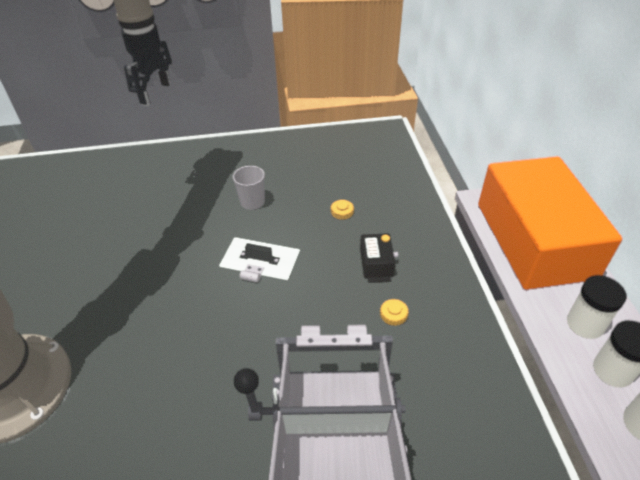

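View pics/top_a.png

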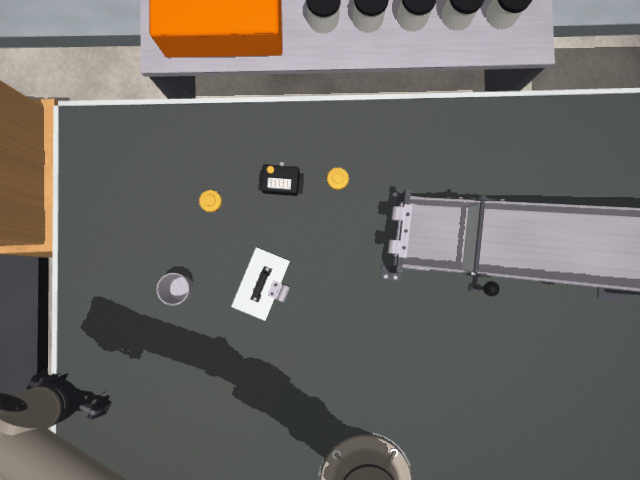

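The side picture shows the flap at about (260,258), with its knuckle at (251,272). The mouth knuckles are at (311,333) and (357,333), and the knob is at (246,381). In the top picture the knob is at (491,289), the mouth at (400,235) and the flap at (262,284). I'll zoom in next.

```bash
python3 - <<'E'
from h import *
o=load("a")
def crop(n,x0,y0,x1,y1,s,f):
    cv2.imwrite(f"pics/{f}.png",cv2.resize(o[n]["color"][y0:y1,x0:x1,::-1],None,fx=s,fy=s,interpolation=cv2.INTER_CUBIC))
crop("side",220,310,420,460,4,"z1"); crop("top",370,180,530,300,5,"z2")
a=cv2.resize(o["side"]["color"][230:290,210:310,::-1],None,fx=6,fy=6,interpolation=cv2.INTER_CUBIC);
cv2.imwrite("pics/z3.png",a); crop("top",220,240,300,325,7,"z4")
E
```

```text
(no output)
```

View pics/z1.png

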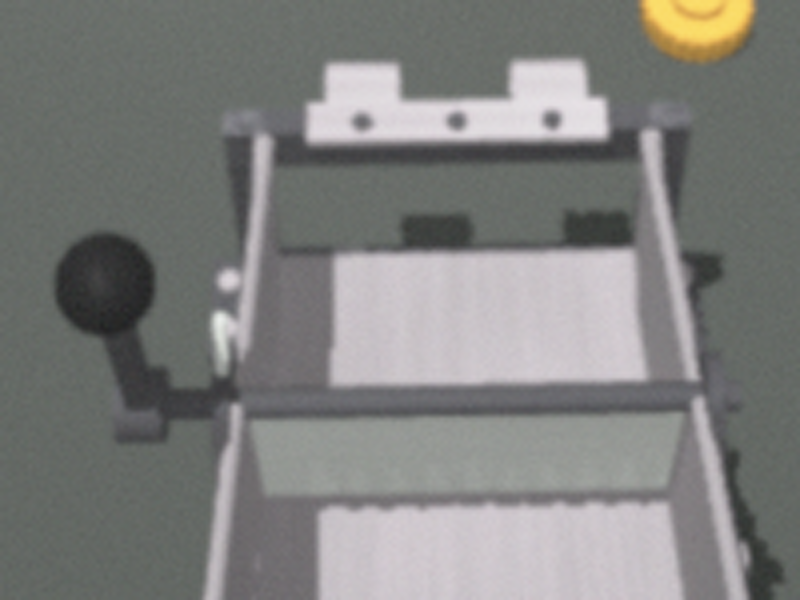

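View pics/z2.png

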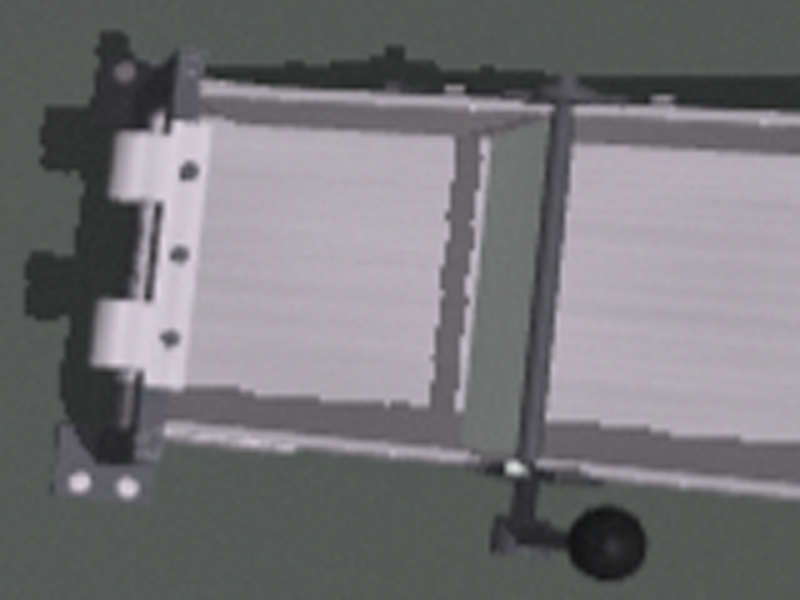

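View pics/z3.png

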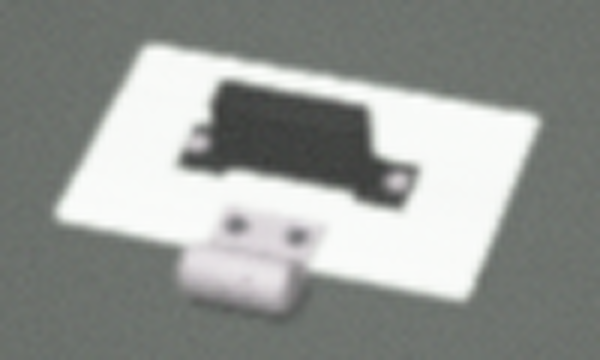

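View pics/z4.png

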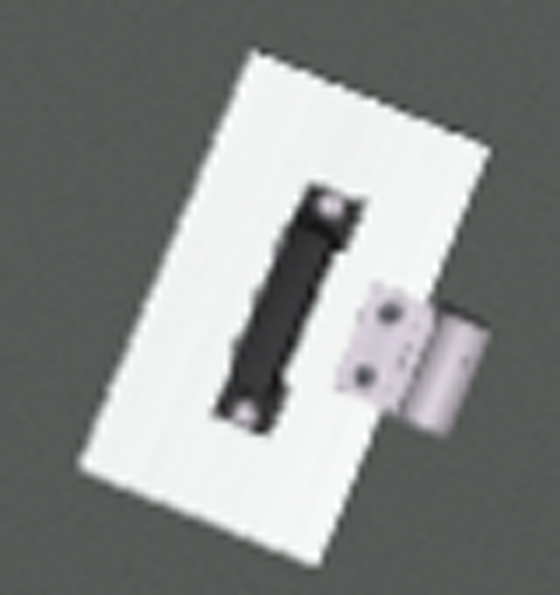

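```bash
python3 - <<'E'
from h import *
o=load("a"); np.set_printoptions(precision=4,suppress=True)
S,T=o["side"],o["top"]
# flap corners
for n in o:
    im=o[n]; C=im["color"].astype(int); roi=np.zeros((480,640),bool)
    if n=="side": roi[225:300,205:310]=1
    else: roi[235:330,220:300]=1
    m=((C.min(2)>150)&roi).astype(np.uint8)
    m=cv2.morphologyEx(m,cv2.MORPH_CLOSE,np.ones((3,3)))
    c=max(cv2.findContours(m,cv2.RETR_EXTERNAL,cv2.CHAIN_APPROX_NONE)[0],key=cv2.contourArea)
    m2=cv2.morphologyEx(m,cv2.MORPH_CLOSE,np.ones((3,3)))
    P=onz(im,c.reshape(-1,2),0.004)[:,:2]
    r=cv2.minAreaRect((P*1000).astype(np.float32)); print(n,"flap",r)
    # dark pull
    d=((C.max(2)<75)&roi).astype(np.uint8); k,l,st,ce=cv2.connectedComponentsWithStats(d); i=1+np.argmax(st[1:,4]); print(" dark",st[i],ce[i],onz(im,[ce[i]],0.03))
    # knob
    roi[:]=0
    if n=="side": roi[362:396,230:262]=1
    else: roi[278:300,482:502]=1
    d=((C.max(2)<60)&roi).astype(np.uint8); c=max(cv2.findContours(d,cv2.RETR_EXTERNAL,cv2.CHAIN_APPROX_NONE)[0],key=cv2.contourArea)
    print(" knob",cv2.minEnclosingCircle(c),st.shape)
    cl=cloud(im); Z=cl[...,2]
    mk=(Z>0.27)&(Z<0.36)&roi; print(" knob top cloud",mk.sum(),cl[mk].min(0) if mk.any() else"",cl[mk].max(0) if mk.any() else"", np.median(cl[mk],0))
    mm=(cl[...,1]<0.1)&(cl[...,1]>-0.1)&(cl[...,0]>0.35)&(cl[...,0]<0.75)&(Z>0.152)&(Z<0.168)
    q=cl[mm]; print(" knuck",mm.sum(),q.min(0),q.max(0))
    print(" mat z",np.median(Z[150:160,300:330]) if n=="side" else np.median(Z[330:350,450:470]))
E
```

```text
side flap ((484.29736328125, 237.19149780273438), (115.16148376464844, 162.92079162597656), 66.33214569091797)
 dark [246 245  28  18 274] [258.4088 253.0401] [[0.4872 0.2346 0.03  ]]
 knob ((247.16128540039062, 382.32257080078125), 13.957456588745117) (3, 5)
 knob top cloud 549 [ 0.4546 -0.2515  0.2704] [ 0.4833 -0.2248  0.3321] [ 0.4697 -0.2416  0.3245]
 knuck 1048 [ 0.506  -0.1     0.1521] [ 0.6791 -0.0594  0.1635]
 mat z 0.00015858201872342992
top flap ((481.4474792480469, 237.31321716308594), (116.4594497680664, 161.2694091796875), 66.48573303222656)
 dark [251 267  20  35 218] [260.133  283.5963] [[0.4861 0.2449 0.03  ]]
 knob ((490.02459716796875, 288.9344177246094), 8.544380187988281) (4, 5)
 knob top cloud 194 [ 0.4553 -0.2484  0.2782] [ 0.4828 -0.2206  0.3334] [ 0.4694 -0.2315  0.3248]
 knuck 713 [ 0.5053 -0.0999  0.1523] [ 0.6859 -0.0563  0.1671]
 mat z -0.0006653904345998995
```

```bash
python3 - <<'E'
from h import *
from scipy.optimize import least_squares as LS
o=load("a"); np.set_printoptions(precision=4,suppress=True)
S,T=o["side"],o["top"]
P=[]
for n,b in(("side",(362,396,230,262)),("top",(278,300,482,502))):
    cl=cloud(o[n]); a=cl[b[0]:b[1],b[2]:b[3]].reshape(-1,3); C=o[n]["color"][b[0]:b[1],b[2]:b[3]].reshape(-1,3)
    a=a[(a[:,2]>0.285)&(a[:,2]<0.35)]; 
    f=lambda c:np.linalg.norm(a-c,axis=1)-0.015
    r=LS(f,a.mean(0)-[0,0,.01],loss='soft_l1',f_scale=.001); print(n,"knob",r.x,np.sqrt(np.mean(r.fun**2)),len(a)); P.append(a)
# white knuckles in top
for n,b in(("top",(200,265,386,403)),("side",(322,345,296,372))):
    im=o[n]; cl=cloud(im)[b[0]:b[1],b[2]:b[3]]; C=im["color"][b[0]:b[1],b[2]:b[3]].astype(int)
    m=(C.min(2)>140)&(cl[...,2]>0.148)&(cl[...,2]<.17)
    k,l,st,ce=cv2.connectedComponentsWithStats(m.astype(np.uint8)); print(n,st[1:],ce[1:]+[b[2],b[0]])
    a=cl[m]; print(a.min(0),a.max(0),len(a))
    np.save(f"pics/k_{n}.npy",a)
# walls: chute direction. cloud points near wall tops: near wall edges in floor
cl=cloud(T); Z=cl[...,2]
reg=(cl[...,1]<-0.11)&(cl[...,1]>-0.55)&(cl[...,0]>0.35)&(cl[...,0]<0.8)&(Z>0.02)
# inside floor plane: z = h + tan25*(dist uphill)
a=cl[206:262,408:455].reshape(-1,3); a2=cl[212:262,500:620].reshape(-1,3)
for q in(a,a2):
    A=np.c_[q[:,:2],np.ones(len(q))]; w=np.ones(len(q),bool)
    for _ in range(6):
        s=np.linalg.lstsq(A[w],q[w,2],rcond=None)[0]; r=q[:,2]-A@s; w=abs(r)<0.003
    g=s[:2]; print("floor",s,w.mean(),"slope deg",np.degrees(np.arctan(np.linalg.norm(g))),"mouth dir deg",np.degrees(np.arctan2(-g[1],-g[0])))
E
```

```text
side knob [ 0.4688 -0.2361  0.3148] 0.0022689688204603252 539
top knob [ 0.4691 -0.2355  0.3145] 0.002270933803561357 191
top [[  7   6  10  15 124]
 [  3  23  14  35 214]] [[397.8629 213.0645]
 [396.9346 245.3458]]
[ 0.5389 -0.0905  0.1482] [ 0.6537 -0.0578  0.1667] 338
side [[   0    3   76   20 1061]] [[334.3817 336.3384]]
[ 0.5379 -0.1147  0.1496] [ 0.6595 -0.0594  0.1635] 1061
floor [-0.2818  1.1982  0.4602] 0.0459726443768997 slope deg 50.90977872845529 mouth dir deg -76.7667853455427
floor [-0.1682 -0.3209  0.1656] 0.21366666666666667 slope deg 19.915734917935044 mouth dir deg 62.33268555267403
```

```bash
python3 - <<'E'
from h import *
o=load("a"); np.set_printoptions(precision=3,suppress=True,linewidth=200)
T=o["top"];cl=cloud(T)
print(cl[235,380:640:8])
print(cl[190:280:3,430])
E
```

```text
[[ 0.6   -0.055  0.004]
 [ 0.6   -0.075  0.006]
 [ 0.596 -0.09   0.049]
 [ 0.588 -0.092  0.161]
 [ 0.594 -0.126  0.065]
 [ 0.593 -0.144  0.073]
 [ 0.592 -0.161  0.085]
 [ 0.591 -0.179  0.088]
 [ 0.59  -0.196  0.096]
 [ 0.589 -0.213  0.103]
 [ 0.588 -0.229  0.116]
 [ 0.585 -0.237  0.154]
 [ 0.581 -0.241  0.205]
 [ 0.585 -0.279  0.134]
 [ 0.584 -0.294  0.147]
 [ 0.583 -0.308  0.157]
 [ 0.582 -0.326  0.159]
 [ 0.581 -0.341  0.166]
 [ 0.58  -0.356  0.175]
 [ 0.58  -0.373  0.177]
 [ 0.579 -0.386  0.187]
 [ 0.578 -0.401  0.194]
 [ 0.577 -0.417  0.198]
 [ 0.576 -0.429  0.21 ]
 [ 0.576 -0.445  0.212]
 [ 0.575 -0.459  0.22 ]
 [ 0.574 -0.472  0.228]
 [ 0.573 -0.484  0.237]
 [ 0.572 -0.498  0.243]
 [ 0.571 -0.513  0.246]
 [ 0.57  -0.524  0.256]
 [ 0.57  -0.54   0.258]
 [ 0.569 -0.553  0.265]]
[[ 0.712 -0.186  0.001]
 [ 0.705 -0.187 -0.003]
 [ 0.697 -0.186 -0.003]
 [ 0.666 -0.151  0.175]
 [ 0.665 -0.159  0.131]
 [ 0.664 -0.169  0.078]
 [ 0.656 -0.168  0.084]
 [ 0.649 -0.169  0.08 ]
 [ 0.642 -0.169  0.078]
 [ 0.635 -0.168  0.081]
 [ 0.628 -0.167  0.082]
 [ 0.62  -0.166  0.086]
 [ 0.613 -0.167  0.08 ]
 [ 0.606 -0.166  0.086]
 [ 0.599 -0.167  0.081]
 [ 0.592 -0.165  0.085]
 [ 0.585 -0.166  0.082]
 [ 0.578 -0.166  0.081]
 [ 0.57  -0.164  0.088]
 [ 0.563 -0.164  0.087]
 [ 0.556 -0.165  0.082]
 [ 0.549 -0.164  0.085]
 [ 0.542 -0.163  0.09 ]
 [ 0.535 -0.162  0.089]
 [ 0.528 -0.162  0.088]
 [ 0.52  -0.162  0.087]
 [ 0.512 -0.143  0.183]
 [ 0.507 -0.179  0.   ]
 [ 0.499 -0.178  0.   ]
 [ 0.492 -0.177  0.004]]
```

```bash
python3 - <<'E'
from h import *
from scipy.optimize import least_squares as LS
o=load("a"); np.set_printoptions(precision=4,suppress=True,linewidth=200)
T=o["top"];S=o["side"];cl=cloud(T)
q=np.r_[cl[212:255,412:450].reshape(-1,3),cl[215:262,500:625].reshape(-1,3)]
r=LS(lambda s:q[:,0]*s[0]+q[:,1]*s[1]+s[2]-q[:,2],[0,-.46,0],loss='soft_l1',f_scale=.003)
g=r.x[:2]; print("floor",r.x,np.degrees(np.arctan(np.linalg.norm(g))),"mouthdir",np.degrees(np.arctan2(-g[1],-g[0])))
s=r.x
# wall top points
for n in("top","side"):
    c=cloud(o[n]).reshape(-1,3); h=(c[:,2]-(c[:,:2]@s[:2]+s[2]))*np.cos(np.radians(25))
    m=(abs(h-0.088)<0.006)&(c[:,1]<-0.12)&(c[:,1]>-0.55)&(c[:,0]>.4)&(c[:,0]<.75)
    for lo,hi in((.45,.545),(.64,.75)):
        p=c[m&(c[:,0]>lo)&(c[:,0]<hi)]
        f=LS(lambda k:k[0]+k[1]*(p[:,1]+.2)-p[:,0],[.5,0],loss='soft_l1',f_scale=.001)
        print(n,"wall x at y=-.2, slope->deg",f.x,np.degrees(np.arctan(f.x[1])),len(p),np.std(f.fun), "x at -.08:",f.x[0]+.12*f.x[1])
# knuckle cylinders: angle from knuckles fronts
for n in("top","side"):
    a=np.load(f"pics/k_{n}.npy"); 
    # cylinder axis y = k0+k1*(x-.6), z=.15 ; use points in front of axis
    def f(k,p):
        d=(p[:,1]-k[0]-k[1]*(p[:,0]-.6))/np.sqrt(1+k[1]**2); return np.hypot(d,p[:,2]-.15)-.010
    k=[-.07,0.]
    for _ in range(5):
        p=a[(a[:,1]>k[0]+k[1]*(a[:,0]-.6)-.003)]
        k=LS(f,k,args=(p,),loss='soft_l1',f_scale=.002).x
    print(n,"axis",k,np.degrees(np.arctan(k[1])),len(p),np.std(f(k,p)))
E
```

```text
floor [-0.0709 -0.4605  0.05  ] 24.982635047374878 mouthdir 81.24670838813081
top wall x at y=-.2, slope->deg [0.5066 0.1503] 8.548769585227673 608 0.008570987614180457 x at -.08: 0.5246379626442924
top wall x at y=-.2, slope->deg [0.6601 0.1431] 8.141445291738696 241 0.002940144032158984 x at -.08: 0.6772750390694227
side wall x at y=-.2, slope->deg [0.5066 0.1495] 8.502105479051842 946 0.016462264838616222 x at -.08: 0.5245798572259937
side wall x at y=-.2, slope->deg [0.6594 0.1379] 7.853555853246851 542 0.003406053855950614 x at -.08: 0.6759900209742872
top axis [-0.0641  0.0743] 4.250626692475316 72 0.0018644157894441532
side axis [-0.0746 -0.1387] -7.893915057471467 174 0.0008797464998469762
```

```bash
python3 - <<'E'
from h import *
o=load("a"); np.set_printoptions(precision=4,suppress=True,linewidth=200)
T=o["top"];S=o["side"]
def go(im,uv,z,back,name):
    p=onz(im,uv,z)[:,:2]; v=p[-1]-p[0]; v*=np.sign(v[0]); v/=np.linalg.norm(v); nrm=np.array([-v[1],v[0]])
    q=p-back*nrm; print(name,"\n",q,"yaw",np.degrees(np.arctan2(v[1],v[0])),"gaps",np.linalg.norm(np.diff(p,axis=0),axis=1),"mid",q.mean(0))
s=np.array([[326,62],[400,64],[510,61],[585,60]])/4+[220,310]-.375
go(S,s,.157,.007,"side")
t=np.array([[113,130],[107,198],[97,300],[91,366]])/5+[370,180]-.4
go(T,t,.149,.0099,"top")
# yaw by lstsq wall lines: by image gradient of white wall tops
E
```

```text
side 
 [[ 0.5493 -0.0654]
 [ 0.5793 -0.0713]
 [ 0.6243 -0.0771]
 [ 0.6549 -0.0817]] yaw -8.773300651061122 gaps [0.0305 0.0453 0.0309] mid [ 0.6019 -0.0739]
top 
 [[ 0.6548 -0.0794]
 [ 0.6239 -0.0756]
 [ 0.5777 -0.0696]
 [ 0.548  -0.0659]] yaw -7.169969951676471 gaps [0.0311 0.0466 0.03  ] mid [ 0.6011 -0.0726]
```

```bash
python3 - <<'E'
from h import *
o=load("a"); np.set_printoptions(precision=4,suppress=True,linewidth=200)
T=o["top"];S=o["side"]
B=np.array([.6015,-.0735,.15]); y=np.radians(-8.2); Rm=np.array([[np.cos(y),-np.sin(y),0],[np.sin(y),np.cos(y),0],[0,0,1]])
L=lambda p:(np.asarray(p)-B)@Rm
print("knob local",L([.469,-.2358,.3147]))
for n in("top","side"):
    c=L(cloud(o[n]).reshape(-1,3)); 
    # wall profile near wall x~-79
    for x0,x1,nm in((-.086,-.077,"near wall"),(.077,.086,"far wall")):
        for ly in(-.08,-.12,-.25,-.30,-.35):
            m=(c[:,0]>x0)&(c[:,0]<x1)&(abs(c[:,1]-ly)<.004)&(c[:,2]>-.14); 
            if m.sum(): print(n,nm,ly,m.sum(),"z max",np.percentile(c[m,2],[50,90]))
    # shaft
    m=(abs(c[:,0])<.06)&(c[:,1]<-.14)&(c[:,1]>-.23); hh=c[:,2]+.1+0*c[:,0]
    for xx in(-.05,-.02,.02,.05):
        k=(abs(c[:,0]-xx)<.01)&(c[:,1]<-.12)&(c[:,1]>-.24)&(c[:,2]>.048); q=c[k]
        if k.sum(): print(n,"shaft x",xx,k.sum(),q.min(0),q.max(0),np.median(q,0))
    m=(c[:,0]<-.084)&(c[:,0]>-.13)&(c[:,1]<-.1)&(c[:,1]>-.25)&(c[:,2]>-.1); q=c[m]
    print(n,"lever pts z<.13",m.sum())
    for z in np.arange(.03,.16,.01):
        k=(q[:,2]>z)&(q[:,2]<z+.01)
        if k.sum()>2: print("  z",round(z,3),k.sum(),np.median(q[k],0),q[k].min(0),q[k].max(0))
E
```

```text
knob local [-0.108  -0.1795  0.1647]
top near wall -0.08 8 z max [0.0153 0.0329]
top near wall -0.12 11 z max [-0.0007  0.0478]
top near wall -0.25 13 z max [0.0497 0.1105]
top near wall -0.3 8 z max [0.1291 0.1333]
top near wall -0.35 7 z max [0.1553 0.1591]
top far wall -0.08 3 z max [0.0299 0.0306]
top far wall -0.12 5 z max [0.046  0.0534]
top far wall -0.25 5 z max [0.1094 0.1122]
top far wall -0.3 7 z max [0.1306 0.1322]
top far wall -0.35 4 z max [0.1538 0.1587]
top shaft x -0.05 65 [-0.06   -0.1767  0.0485] [-0.0403 -0.1645  0.0792] [-0.0509 -0.1686  0.0728]
top shaft x -0.02 60 [-0.0299 -0.1751  0.0486] [-0.0104 -0.1661  0.0813] [-0.0196 -0.1688  0.0733]
top shaft x 0.02 65 [ 0.0103 -0.1759  0.0496] [ 0.03   -0.1658  0.0793] [ 0.0204 -0.1686  0.0719]
top shaft x 0.05 66 [ 0.0401 -0.1755  0.0484] [ 0.06   -0.1653  0.0785] [ 0.0497 -0.1684  0.0722]
top lever pts z<.13 324
  z 0.06 6 [-0.1022 -0.1642  0.068 ] [-0.1143 -0.1768  0.0675] [-0.0889 -0.1594  0.0698]
  z 0.07 66 [-0.1006 -0.1671  0.0751] [-0.1157 -0.1808  0.0706] [-0.0848 -0.1588  0.08  ]
  z 0.08 29 [-0.1091 -0.1673 
[... 1398 characters left out ...]
104  -0.176   0.0821] [-0.1162 -0.1822  0.08  ] [-0.0997 -0.1649  0.0898]
  z 0.09 28 [-0.1056 -0.1797  0.0949] [-0.1115 -0.1809  0.0903] [-0.1037 -0.1689  0.0991]
  z 0.1 27 [-0.1058 -0.1806  0.1056] [-0.1115 -0.1818  0.1007] [-0.1038 -0.1714  0.1096]
  z 0.11 30 [-0.1068 -0.1816  0.115 ] [-0.1117 -0.1825  0.11  ] [-0.1041 -0.1726  0.1195]
  z 0.12 29 [-0.1055 -0.182   0.1255] [-0.1118 -0.183   0.1204] [-0.1039 -0.1718  0.1296]
  z 0.13 24 [-0.1072 -0.1835  0.1353] [-0.112  -0.1852  0.1304] [-0.104  -0.1798  0.1393]
  z 0.14 3 [-0.1058 -0.1838  0.1409] [-0.107  -0.1838  0.1406] [-0.1046 -0.1836  0.1409]
  z 0.15 4 [-0.0986 -0.1882  0.1595] [-0.1052 -0.1937  0.1581] [-0.0943 -0.1821  0.1596]
```

Call:
arm_command([
  [[0.3, -1.5, 2.2, -1.3, 0, 0, 0], [0.3, -1.5, 2.2, -1.3, 0, 0, 0], [0.3, -1.5, 2.2, -1.3, 0, 0, 0], [0.3, -1.5, 2.2, -1.3, 0, 0, 0], [0.3, -1.5, 2.2, -1.3, 0, 0, 0], [0.3, -1.5, 2.2, -1.3, 0, 0, 0], [0.3, -1.5, 2.2, -1.3, 0, 0, 0], [0.3, -1.5, 2.2, -1.3, 0, 0, 0], [0.3, -1.5, 2.2, -1.3, 0, 0, 0], [0.3, -1.5, 2.2, -1.3, 0, 0, 0], [0.3, -1.5, 2.2, -1.3, 0, 0, 0], [0.3, -1.5, 2.2, -1.3, 0, 0, 0], [0.3, 0, 0, 0, 0, 0, 6], [0.3, 0, 0, 0, 0, 0, 6], [0.3, 0, 0, 0, 0, 0, 6], [0.3, 0, 0, 0, 0, 0, 6], [0.3, 0, 0, 0, 0, 0, 6], [0.3, 0, 0, 0, 0, 0, 6], [0.3, 0, 0, 0, 0, 0, 6], [0.3, 0, 0, 0, 0, 0, 6]],
], grip_force=40)

```text
clock: 1.77
position: [0.4455, 0.303, 0.3868]
tcp_rot: [3.113, 0.417, -0.001]
force: [0.2, -0.1, -1.0]
opening: 0.0552
```

```bash
cat >> h.py <<'E'
def to(target,yaw,quiet=False):
    """shift in tool axes (cm) from measured pose to target TCP at present orientation, and turn (deg) needed to tool-down with yaw(deg)"""
    s=state(); R=Rn.from_rotvec(s["tcp_rot"]); d=R.inv().apply(np.array(target)-s["position"])*100
    c,q=np.cos(np.radians(yaw)),np.sin(np.radians(yaw)); Rt=Rn.from_matrix(np.array([[c,q,0],[q,-c,0],[0,0,-1.]]))
    t=(R.inv()*Rt).as_rotvec(degrees=True)
    d2=Rt.inv().apply(np.array(target)-s["position"])*100
    print("clock %.2f pos %s yaw %.2f open %.4f F %s"%(s["clock"],s["position"].round(4),np.degrees(np.arctan2(R.as_matrix()[1,0],R.as_matrix()[0,0])),s["opening"],s["force"].round(1)))
    print("shift cm now",d.round(2),"after turn",d2.round(2),"turn deg",t.round(2))
E
python3 - <<'E'
from h import *
# fit of pivot: shaft circle in local yz
from scipy.optimize import least_squares as LS
o=load("a"); B=np.array([.6015,-.0735,.15]); y=np.radians(-8.2); Rm=np.array([[np.cos(y),-np.sin(y),0],[np.sin(y),np.cos(y),0],[0,0,1]])
Q=[]
for n in("top","side"):
    c=(cloud(o[n]).reshape(-1,3)-B)@Rm; q=c[(abs(c[:,0])<.06)&(abs(c[:,1]+.171)<.012)&(c[:,2]>.064)][:,1:]; Q.append(q)
q=np.concatenate(Q)
for r0 in(.005,.006,.007): 
    f=LS(lambda p:np.hypot(q[:,0]-p[0],q[:,1]-p[1])-r0,[-.171,.07],loss='soft_l1',f_scale=.002); print(r0,f.x,f.cost)
to([.469,-.2358,.40],-8.2)
E
```

```text
0.005 [-0.17200738  0.07055492] 0.0006424713081713871
0.006 [-0.17170607  0.06936517] 0.0006885770897214231
0.007 [-0.17144498  0.06818933] 0.0007845241024175319
clock 1.77 pos [0.4455 0.303  0.3868] yaw 15.25 open 0.0552 F [ 0.2 -0.1 -1. ]
shift cm now [-11.9   52.6   -1.29] after turn [10.01 52.99 -1.32] turn deg [ 0.03  0.04 23.45]
```

Call:
arm_command([
  [[0.3, 0, 0, 0, 0, 0, 5.9], [0.3, 0, 0, 0, 0, 0, 5.9], [0.3, 0, 0, 0, 0, 0, 5.9], [0.3, 0, 0, 0, 0, 0, 5.8], [0.3, 0.6, 3.3, -0.1, 0, 0, 0], [0.3, 0.6, 3.3, -0.1, 0, 0, 0], [0.3, 0.6, 3.3, -0.1, 0, 0, 0], [0.3, 0.6, 3.3, -0.1, 0, 0, 0], [0.3, 0.6, 3.3, -0.1, 0, 0, 0], [0.3, 0.6, 3.3, -0.1, 0, 0, 0], [0.3, 0.6, 3.3, -0.1, 0, 0, 0], [0.3, 0.6, 3.3, -0.1, 0, 0, 0], [0.3, 0.6, 3.3, -0.1, 0, 0, 0], [0.3, 0.6, 3.3, -0.1, 0, 0, 0], [0.3, 0.6, 3.3, -0.1, 0, 0, 0], [0.3, 0.6, 3.3, -0.1, 0, 0, 0], [0.3, 0.6, 3.3, -0.1, 0, 0, 0], [0.3, 0.7, 3.3, 0, 0, 0, 0], [0.3, 0.7, 3.3, 0, 0, 0, 0], [0.3, 0.7, 3.3, 0, 0, 0, 0]],
])

```text
clock: 3.43
position: [0.4703, -0.2348, 0.4002]
tcp_rot: [-3.133, 0.217, -0.001]
force: [0.7, 1.1, 0.7]
opening: 0.0558
```

```bash
python3 - <<'E'
from h import *
to([.469,-.2358,.296],-8.2)
E
```

```text
clock 3.43 pos [ 0.4703 -0.2348  0.4002] yaw -7.92 open 0.0558 F [0.7 1.1 0.7]
shift cm now [-0.12  0.12 10.42] after turn [-0.12  0.12 10.42] turn deg [-0.04 -0.02  0.28]
```

Call:
arm_command([
  [[0.3, -0.1, 0.1, 1.5, 0, 0, 0], [0.3, 0, 0, 1.5, 0, 0, 0], [0.3, 0, 0, 1.5, 0, 0, 0], [0.3, 0, 0, 1.5, 0, 0, 0], [0.3, 0, 0, 1.5, 0, 0, 0], [0.3, 0, 0, 1.5, 0, 0, 0], [0.3, 0, 0, 1.4, 0, 0, 0], [0.3, 0, 0, 0, 0, 0, 0], [0.3, 0, 0, 0, 0, 0, 0]],
], grip_force=25)

```text
clock: 4.18
position: [0.4691, -0.234, 0.2957]
tcp_rot: [-3.134, 0.218, 0.003]
force: [0.0, 0.4, 0.5]
opening: 0.0555
```

```bash
python3 - <<'E'
from h import *
to([.469,-.2358,.296],-8.2)
o=snap("b")
for n,b in(("side",(330,430,190,310)),("top",(250,330,440,560))):
    cv2.imwrite(f"pics/b_{n}.png",cv2.resize(o[n]["color"][b[0]:b[1],b[2]:b[3],::-1],None,fx=5,fy=5))
E
```

```text
clock 4.18 pos [ 0.4691 -0.234   0.2957] yaw -7.96 open 0.0555 F [0.  0.4 0.5]
shift cm now [ 0.02  0.18 -0.03] after turn [ 0.02  0.18 -0.03] turn deg [-0.02  0.1   0.24]
```

View pics/b_side.png

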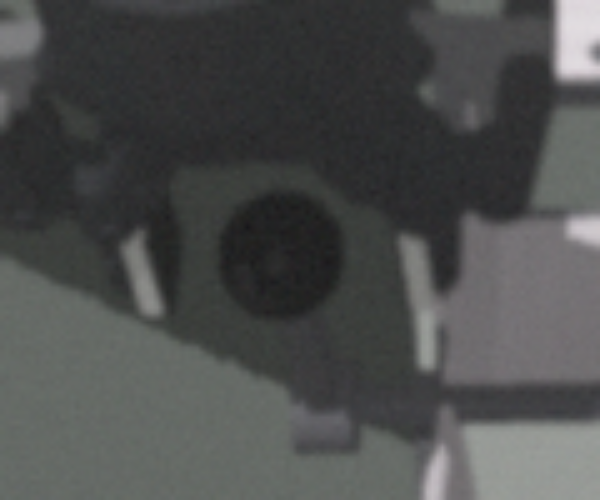

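The zoom, centred near pixel (246,380) of the side view, shows the knob midway between the two open fingers. I'll nudge 2 mm along tool y and close.

Call:
arm_command([
  [[0.3, 0, 0.2, 0, 0, 0, 0.2], [-0.1, 0, 0, 0, 0, 0, 0], [-0.3, 0, 0, 0, 0, 0, 0], [-1, 0, 0, 0, 0, 0, 0], [-1, 0, 0, 0, 0, 0, 0], [-1, 0, 0, 0, 0, 0, 0], [-1, 0, 0, 0, 0, 0, 0], [-1, 0, 0, 0, 0, 0, 0]],
], grip_force=25)

```text
clock: 4.95
position: [0.4678, -0.2364, 0.297]
tcp_rot: [-3.132, 0.224, 0.004]
force: [-4.9, 1.4, 6.3]
opening: 0.028
```

```bash
python3 - <<'E'
from h import *
to([.469,-.2358,.296],-8.2)
# arc increments in local (y along mouth, z) from -29.5 to 0 deg
a=np.radians(np.linspace(4.5,-25,11)) # lean uphill +
y=-np.sin(a)*.095; z=np.cos(a)*.095
print(np.c_[-np.diff(y)*100,-np.diff(z)*100].round(2), (y[-1]-y[0],z[-1]-z[0]))
E
```

```text
clock 4.95 pos [ 0.4678 -0.2364  0.297 ] yaw -8.19 open 0.0280 F [-4.9  1.4  6.3]
shift cm now [ 0.11 -0.08  0.1 ] after turn [ 0.11 -0.08  0.1 ] turn deg [-0.06  0.16  0.01]
[[-0.49 -0.03]
 [-0.49 -0.  ]
 [-0.49  0.02]
 [-0.49  0.05]
 [-0.48  0.07]
 [-0.48  0.1 ]
 [-0.47  0.12]
 [-0.47  0.15]
 [-0.46  0.17]
 [-0.45  0.2 ]] (np.float64(0.04760234895951172), np.float64(-0.008607906936165408))
```

Call:
arm_command([
  [[0.0, 0.05, 0, 0, 0, 0, 0], [0.0, 0, 0, 0, 0, 0, 0], [0.0, 0.05, 0, 0.3, 0, 0, 0], [0.0, 0, 0, 0.2, 0, 0, 0], [0.0, 0, 0, 0, 0, 0, 0], [-1, 0, 0, 0, 0, 0, 0], [-1, 0, 0, 0, 0, 0, 0], [-1, 0, 0, 0, 0, 0, 0], [-1, 0, 0, 0, 0, 0, 0], [-1, 0, 0, 0, 0, 0, 0]],
], grip_force=25)

```text
clock: 5.78
position: [0.4678, -0.2361, 0.2912]
tcp_rot: [-3.131, 0.224, 0.009]
force: [-6.1, 2.1, 5.2]
opening: 0.0285
```

```bash
python3 - <<'E'
from h import *
to([.469,-.2358,.296],-8.2)
E
```

```text
clock 5.78 pos [ 0.4678 -0.2361  0.2912] yaw -8.20 open 0.0285 F [-6.1  2.1  5.2]
shift cm now [ 0.12 -0.05 -0.48] after turn [ 0.12 -0.05 -0.48] turn deg [-0.1   0.34  0.  ]
```

Call:
arm_command([
  [[-1, -0.15, 0, 0, 0, 0, 0], [-1, 0, -0.49, -0.03, 0, 0, 0], [-1, 0, -0.49, 0, 0, 0, 0], [-1, 0, -0.49, 0.02, 0, 0, 0], [-1, 0, -0.49, 0.05, 0, 0, 0], [-1, 0, -0.48, 0.07, 0, 0, 0], [-1, 0, -0.48, 0.1, 0, 0, 0], [-1, 0, -0.47, 0.12, 0, 0, 0], [-1, 0, -0.47, 0.15, 0, 0, 0], [-1, 0, -0.46, 0.17, 0, 0, 0], [-1, 0, -0.45, 0.2, 0, 0, 0], [-1, 0, 0, 0, 0, 0, 0], [-1, 0, 0, 0, 0, 0, 0]],
])

```text
clock: 6.87
position: [0.4749, -0.188, 0.2825]
tcp_rot: [-3.132, 0.222, 0.003]
force: [-5.2, 1.3, 2.0]
opening: 0.0286
```

```bash
cat >> h.py <<'E'
B0=np.array([.6015,-.0735,.15]); _y=np.radians(-8.2); Rm=np.array([[np.cos(_y),-np.sin(_y),0],[np.sin(_y),np.cos(_y),0],[0,0,1]])
L=lambda p:(np.asarray(p)-B0)@Rm
E
python3 - <<'E'
from h import *
to([.469,-.2358,.296],-8.2)
print("grasp local",L(state()["position"]+[0,0,.019]),"want y,z -.1319 .1564")
o=snap("c")
b=(330,430,190,350);cv2.imwrite(f"pics/c_side.png",cv2.resize(o["side"]["color"][b[0]:b[1],b[2]:b[3],::-1],None,fx=5,fy=5))
E
```

```text
clock 6.87 pos [ 0.4749 -0.188   0.2825] yaw -8.11 open 0.0286 F [-5.2  1.3  2. ]
shift cm now [ 0.09  4.82 -1.35] after turn [ 0.1   4.82 -1.35] turn deg [-0.08  0.13  0.09]
grasp local [-0.10902015 -0.13135262  0.15153404] want y,z -.1319 .1564
```

View pics/c_side.png

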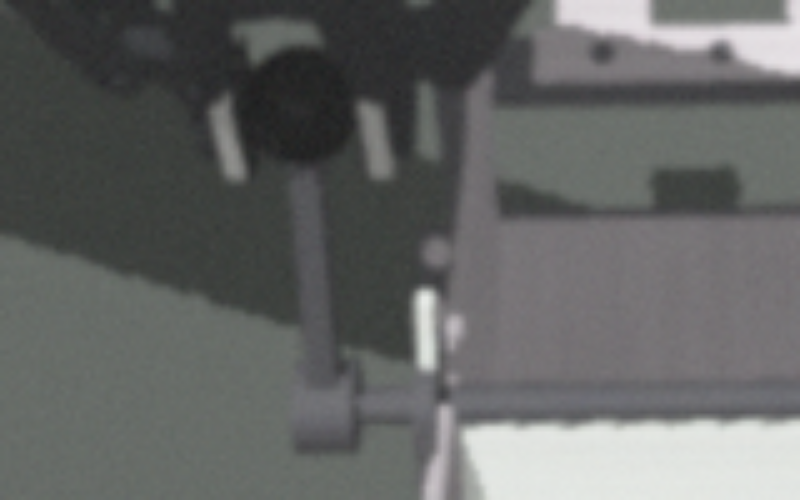

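The lever (from (300,170) to (320,380) in the crop) now runs parallel to the white index tab at (425,330). I'll let go, back up, and measure.

Call:
arm_command([
  [[-0.2, 0, 0, 0, 0, 0, 0], [0.2, 0, 0, 0, 0, 0, 0], [0.3, 0, 0, 0, 0, 0, 0], [0.3, 0, 0, 0, 0, 0, 0], [0.3, 0, 0, -1.5, 0, 0, 0], [0.3, 0, 0, -2.5, 0, 0, 0], [0.3, 0, 0, -3, 0, 0, 0], [0.3, 0, 0, -3, 0, 0, 0], [0.3, 0, -3, 0, 0, 0, 0], [0.3, 0, -3, 0, 0, 0, 0], [0.3, 0, -3, 0, 0, 0, 0], [0.3, 0, -3, 0, 0, 0, 0], [0.3, 0, -3, 0, 0, 0, 0], [0.3, 0, -3, 0, 0, 0, 0], [0.3, 0, -3, 0, 0, 0, 0], [0.3, 0, -3, 0, 0, 0, 0], [0.3, 0, -3, 0, 0, 0, 0]],
])

```text
clock: 8.38
position: [0.5142, 0.0801, 0.383]
tcp_rot: [-3.133, 0.223, -0.002]
force: [0.7, -0.2, 0.2]
opening: 0.0557
```

```bash
python3 - <<'E'
from h import *
from scipy.optimize import least_squares as LS
np.set_printoptions(precision=4,suppress=True,linewidth=200)
o=snap("d")
for n in("side","top"):
    c=L(cloud(o[n]).reshape(-1,3)); a=c[(np.linalg.norm(c-[-.108,-.132,.156],axis=1)<.03)&(c[:,2]>.143)]
    r=LS(lambda k:np.linalg.norm(a-k,axis=1)-.015,a.mean(0)-[0,0,.01],loss='soft_l1',f_scale=.001); print(n,len(a),r.x,"angle",25-np.degrees(np.arctan2(r.x[1]+.172,r.x[2]-.0705)),np.hypot(r.x[1]+.172,r.x[2]-.0705))
b=(310,430,190,350);cv2.imwrite(f"pics/d_side.png",cv2.resize(o["side"]["color"][b[0]:b[1],b[2]:b[3],::-1],None,fx=5,fy=5))
b=(180,310,370,530);cv2.imwrite(f"pics/d_top.png",cv2.resize(o["top"]["color"][b[0]:b[1],b[2]:b[3],::-1],None,fx=4.5,fy=4.5))
to([.48,.24,.2],66)
E
```

```text
side 472 [-0.1081 -0.1345  0.1565] angle 1.443901760986524 0.09386887709089102
top 189 [-0.108  -0.1332  0.1568] angle 0.7833972632193067 0.09463361872598676
clock 8.48 pos [0.5141 0.0856 0.3821] yaw -7.56 open 0.0552 F [ 0.3  0.7 -0.6]
shift cm now [ -5.4  -14.81  18.24] after turn [12.71 -9.4  18.21] turn deg [ -0.13  -0.05 -73.56]
```

View pics/d_side.png

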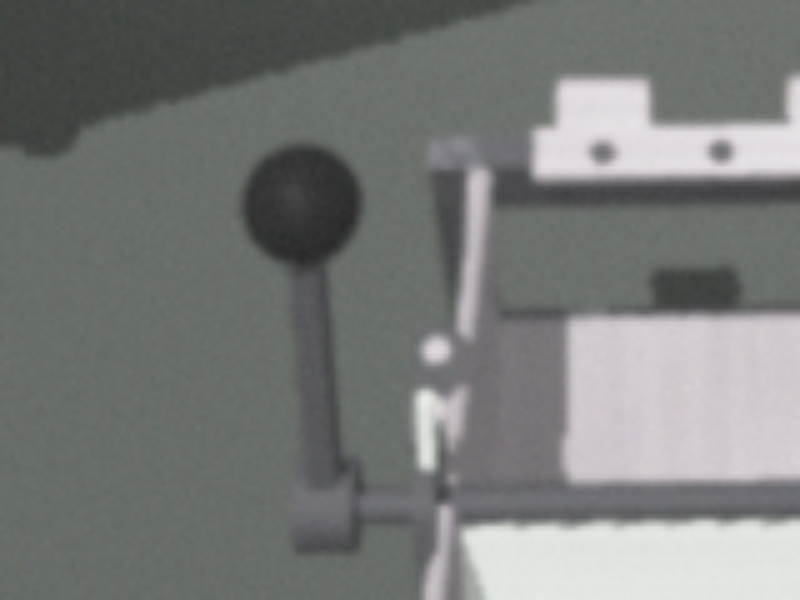

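View pics/d_top.png

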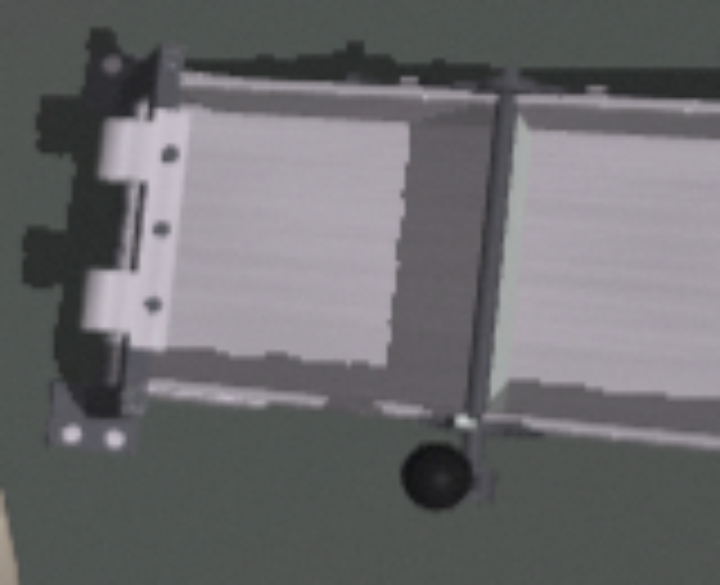

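The gate is shut. The knob fit puts the lever about 1° short of square. As a cross-check I'll fit the blade plane, then measure the flap.

```bash
python3 - <<'E'
from h import *
from scipy.optimize import least_squares as LS
np.set_printoptions(precision=4,suppress=True,linewidth=200)
o=load("d")
c=L(cloud(o["side"]).reshape(-1,3)); q=c[(abs(c[:,0])<.06)&(c[:,1]<-.17)&(c[:,1]>-.24)&(c[:,2]<.06)&(c[:,2]>.01)]
# keep points well above floor
fz=-.15+.0; 
h=(c[:,2]-0)
# robust line y=k0+k1*z
q=q[q[:,1]>-.172-(.0705-q[:,2])*.4663-.012]
r=LS(lambda k:k[0]+k[1]*q[:,2]-q[:,1],[-.2,.46],loss='soft_l1',f_scale=.001); print(len(q),"blade lean deg",np.degrees(np.arctan(r.x[1])),np.std(r.fun))
i=load("a"); c=L(cloud(i["side"]).reshape(-1,3)); q=c[(abs(c[:,0])<.06)&(c[:,1]<-.12)&(c[:,1]>-.2)&(c[:,2]<.06)&(c[:,2]>.02)]
r=LS(lambda k:k[0]+k[1]*q[:,2]-q[:,1],[-.2,.0],loss='soft_l1',f_scale=.001); print(len(q),"blade lean at start",np.degrees(np.arctan(r.x[1])),np.std(r.fun))
# flap: free edge & sides via top colour mask, plate only; pull top
for n in("top","side"):
    im=i[n]; cl=cloud(im); C=im["color"].astype(int)
    a=cl[(cl[...,2]>.033)&(cl[...,2]<.047)&(np.hypot(cl[...,0]-.483,cl[...,1]-.237)<.07)]
    r=cv2.minAreaRect((a[:,:2]*1000).astype(np.float32)); print(n,"pull top",len(a),np.median(a,0),r)
    u=np.array([np.cos(np.radians(-23.6)),np.sin(np.radians(-23.6))]); v=np.array([-u[1],u[0]])
    p=(a[:,:2]-[.483,.237]); print("  along x",np.percentile(p@u,[1,99]),"along y",np.percentile(p@v,[1,99]))
    roi=np.hypot(cl[...,0]-.483,cl[...,1]-.237)<.12
    m=(C.min(2)>185)&roi; b=np.argwhere(m)[:,::-1]; P=onz(im,b,.004)[:,:2]
    h=cv2.convexHull((P*1000).astype(np.float32)); r=cv2.minAreaRect(h); print("  plate",r, m.sum())
E
```

```text
2752 blade lean deg 23.822840246737258 0.0010244539830949774
930 blade lean at start -4.785120821617265 0.00045838272307407795
top pull top 161 [0.4854 0.2446 0.0395] ((486.4153747558594, 245.13294982910156), (16.061372756958008, 59.370853424072266), 66.54228210449219)
  along x [-0.0293  0.0288] along y [0.0009 0.0167]
  plate ((482.09454345703125, 238.30099487304688), (111.44139862060547, 160.0069580078125), 66.48107147216797) 2072
side pull top 185 [0.4876 0.2414 0.0388] ((488.49755859375, 242.58248901367188), (19.7655029296875, 60.634117126464844), 64.78848266601562)
  along x [-0.0267  0.0321] along y [-0.0018  0.0175]
  plate ((484.662841796875, 238.06399536132812), (109.64167022705078, 160.6195068359375), 66.45790100097656) 1757
```

Call:
arm_command([
  [[0.3, 0, -1, 1, 0, 0, -5.7], [0.3, 0, -1, 1, 0, 0, -5.7], [0.3, 0, -1, 1, 0, 0, -5.7], [0.3, 0, 0, 1, 0, 0, -5.7], [0.3, 0, 0, 1, 0, 0, -5.7], [0.3, 0, 0, 1, 0, 0, -5.7], [0.3, 0, 0, 1, 0, 0, -5.7], [0.3, 0, 0, 1, 0, 0, -5.7], [0.3, 0, 0, 1, 0, 0, -5.7], [0.3, 0, 0, 1, 0, 0, -5.7], [0.3, 0, 0, 1, 0, 0, -5.7], [0.3, 0, 0, 1, 0, 0, -5.7], [0.3, 0, 0, 1, 0, 0, -5.7], [0.3, 0, 0, 0, 0, 0, 0]],
])

```text
clock: 9.65
position: [0.5142, 0.1075, 0.251]
tcp_rot: [-2.634, -1.711, 0.005]
force: [-0.9, 0.2, -0.2]
opening: 0.0558
```

```bash
python3 - <<'E'
from h import *
to([.487,.2445,.08],66.5)
E
```

```text
clock 9.65 pos [0.5142 0.1075 0.251 ] yaw 66.00 open 0.0558 F [-0.9  0.2 -0.2]
shift cm now [11.45 -8.01 17.09] after turn [11.48 -7.95 17.1 ] turn deg [-0.13  0.12 -0.5 ]
```

Call:
arm_command([
  [[0.1, 1.4, -1, 1.5, 0, 0, -0.5], [0.1, 1.4, -1, 2, 0, 0, 0], [0.1, 1.4, -1, 2, 0, 0, 0], [0.1, 1.4, -1, 2, 0, 0, 0], [0.1, 1.5, -1, 2, 0, 0, 0], [0.1, 1.5, -1, 2, 0, 0, 0], [0.1, 1.5, -1, 2, 0, 0, 0], [0.1, 1.4, -1, 2, 0, 0, 0], [0.1, 0, 0, 1.5, 0, 0, 0], [0.1, 0, 0, 0, 0, 0, 0]],
])

```text
clock: 10.48
position: [0.4859, 0.246, 0.0803]
tcp_rot: [-2.628, -1.721, 0.008]
force: [0.1, -0.4, -0.0]
opening: 0.0468
```

```bash
python3 - <<'E'
from h import *
to([.487,.2445,.010],66.5)
o=snap("e")
for n,b in(("side",(200,300,190,320)),("top",(230,330,200,330))):
    cv2.imwrite(f"pics/e_{n}.png",cv2.resize(o[n]["color"][b[0]:b[1],b[2]:b[3],::-1],None,fx=5,fy=5))
E
```

```text
clock 10.48 pos [0.4859 0.246  0.0803] yaw 66.46 open 0.0468 F [ 0.1 -0.4 -0. ]
shift cm now [-0.07  0.18  7.03] after turn [-0.1   0.16  7.03] turn deg [-0.16  0.24 -0.04]
```

View pics/e_side.png

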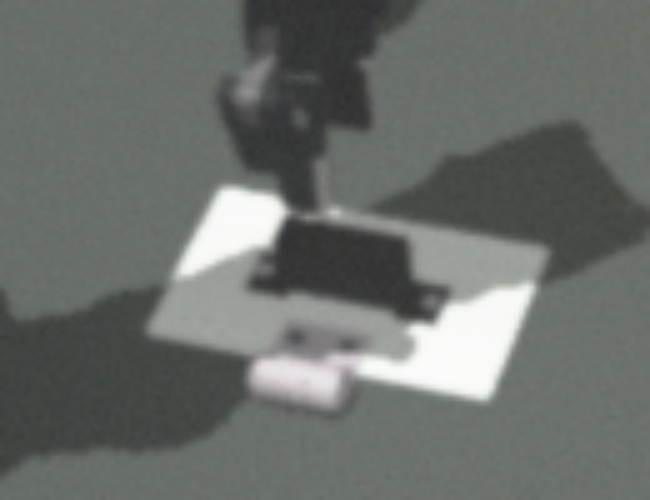

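Call:
arm_command([
  [[0.1, -0.1, 0.2, 1.5, 0, 0, 0], [0.1, 0, 0, 1.5, 0, 0, 0], [0.1, 0, 0, 1.5, 0, 0, 0], [0.1, 0, 0, 1.2, 0, 0, 0], [0.1, 0, 0, 0.8, 0, 0, 0], [0.1, 0, 0, 0.5, 0, 0, 0], [0.1, 0, 0, 0, 0, 0, 0], [-0.2, 0, 0, 0, 0, 0, 0], [-0.4, 0, 0, 0, 0, 0, 0], [-1, 0, 0, 0, 0, 0, 0], [-1, 0, 0, 0, 0, 0, 0], [-1, 0, 0, 0, 0, 0, 0], [-1, 0, 0, 0, 0, 0, 0], [-1, 0, 0, 0, 0, 0, 0], [-1, 0, 0, 0, 0, 0, 0]],
], grip_force=60)

```text
clock: 11.83
position: [0.49, 0.2441, 0.0137]
tcp_rot: [-2.628, -1.721, -0.002]
force: [-1.0, -1.2, 5.8]
opening: 0.015
```

```bash
python3 - <<'E'
from h import *
to([.487,.2445,.010],66.5)
E
```

```text
clock 11.83 pos [0.49   0.2441 0.0137] yaw 66.44 open 0.0150 F [-1.  -1.2  5.8]
shift cm now [-0.08 -0.29  0.37] after turn [-0.08 -0.29  0.37] turn deg [ 0.04 -0.07 -0.06]
```

Call:
arm_command([
  [[-1, 0, 0, -0.3, 0, 0, 0], [-1, 0, 0, -0.7, 0, 0, 0], [-1, 0, 0, -1.5, 0, 0, 0], [-1, 0, 0, -2, 0, 0, 0], [-1, 0, 0, -2, 0, 0, 0], [-1, 0, 0, -2, 0, 0, 0], [-1, 0, 0, -2, 0, 0, 0], [-1, 0, 0, -2, 0, 0, 0], [-1, 0, 0, -2, 0, 0, 0], [-1, 0, 0, -1, 0, 0, 0], [-1, 0, 0, 0, 0, 0, 0], [-1, 0, 0, 0, 0, 0, 0]],
])

```text
clock: 12.83
position: [0.489, 0.2438, 0.1675]
tcp_rot: [-2.628, -1.721, 0.0]
force: [-1.0, 0.4, -3.7]
opening: 0.0149
```

```bash
python3 - <<'E'
from h import *
# target: pull at local (0,.060,.012) ; stage 90mm out in front
P=B0+Rm@np.array([0,.060+.09,.012]); print(P)
to([P[0],P[1],.17],81.8)
o=snap("f")
for n,b in(("side",(150,300,180,380)),("top",(220,340,190,350))):
    cv2.imwrite(f"pics/f_{n}.png",cv2.resize(o[n]["color"][b[0]:b[1],b[2]:b[3],::-1],None,fx=4,fy=4))
E
```

```text
[0.62289434 0.07496643 0.162     ]
clock 12.83 pos [0.489  0.2438 0.1675] yaw 66.45 open 0.0149 F [-1.   0.4 -3.7]
shift cm now [-10.13  19.02  -0.25] after turn [-14.8   15.66  -0.25] turn deg [-1.000e-02 -0.000e+00 -1.535e+01]
```

View pics/f_side.png

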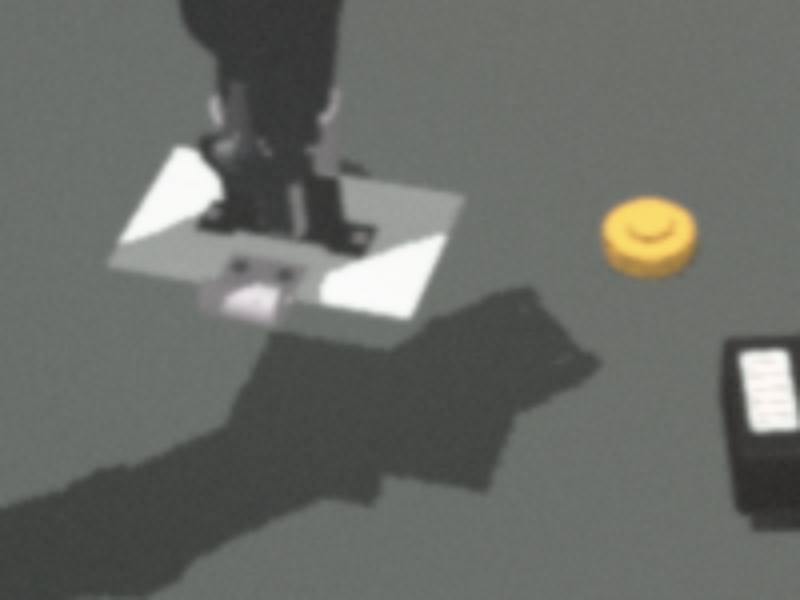

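View pics/f_top.png

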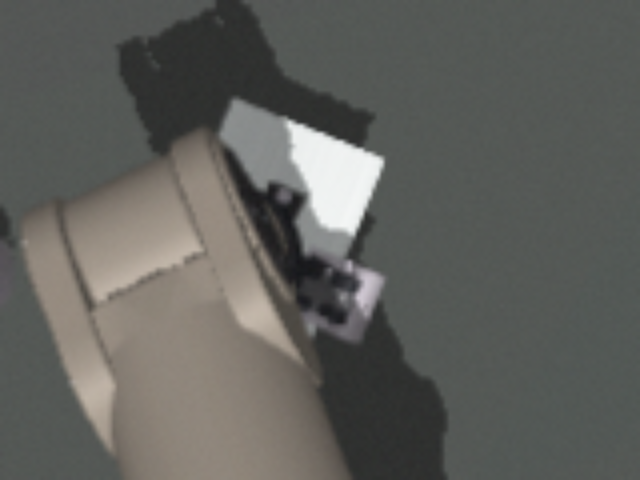

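The flap is lifted and level. In the side crop its knuckle is at about (250,300), and the load is about 3.7 N. Next I'll stage it in front of the mouth.

Call:
arm_command([
  [[-1, 0, 0, 0, 0, 0, -3], [-1, 0, 0, 0, 0, 0, -4], [-1, 0, 0, 0, 0, 0, -4], [-1, 0, 0, 0, 0, 0, -3], [-1, 0, 0, 0, 0, 0, -1.4], [-1, -0.7, 0.8, 0, 0, 0, 0], [-1, -1.4, 1.5, 0, 0, 0, 0], [-1, -1.8, 1.9, 0, 0, 0, 0], [-1, -1.8, 1.9, 0, 0, 0, 0], [-1, -1.8, 1.9, 0, 0, 0, 0], [-1, -1.8, 1.9, 0, 0, 0, 0], [-1, -1.8, 1.9, 0.2, 0, 0, 0], [-1, -1.8, 1.9, 0.4, 0, 0, 0], [-1, -1.3, 1.4, 0.4, 0, 0, 0], [-1, -0.6, 0.6, 0.3, 0, 0, 0], [-1, 0, 0, 0, 0, 0, 0], [-1, 0, 0, 0, 0, 0, 0], [-1, 0, 0, 0, 0, 0, 0]],
])

```text
clock: 14.43
position: [0.6229, 0.077, 0.1545]
tcp_rot: [-2.37, -2.059, 0.0]
force: [0.3, 0.0, -3.1]
opening: 0.0151
```

```bash
python3 - <<'E'
from h import *
P=B0+Rm@np.array([0,.060+.09,.012])
to([P[0],P[1],.1537],81.8)
o=snap("g")
for n,b in(("side",(220,370,220,420)),("top",(160,310,280,480))):
    cv2.imwrite(f"pics/g_{n}.png",cv2.resize(o[n]["color"][b[0]:b[1],b[2]:b[3],::-1],None,fx=4,fy=4,interpolation=cv2.INTER_CUBIC))
E
```

```text
clock 14.43 pos [0.6229 0.077  0.1545] yaw 81.95 open 0.0151 F [ 0.3  0.  -3.1]
shift cm now [-0.2   0.03  0.08] after turn [-0.2   0.03  0.08] turn deg [-0.09 -0.07  0.15]
```

View pics/g_side.png

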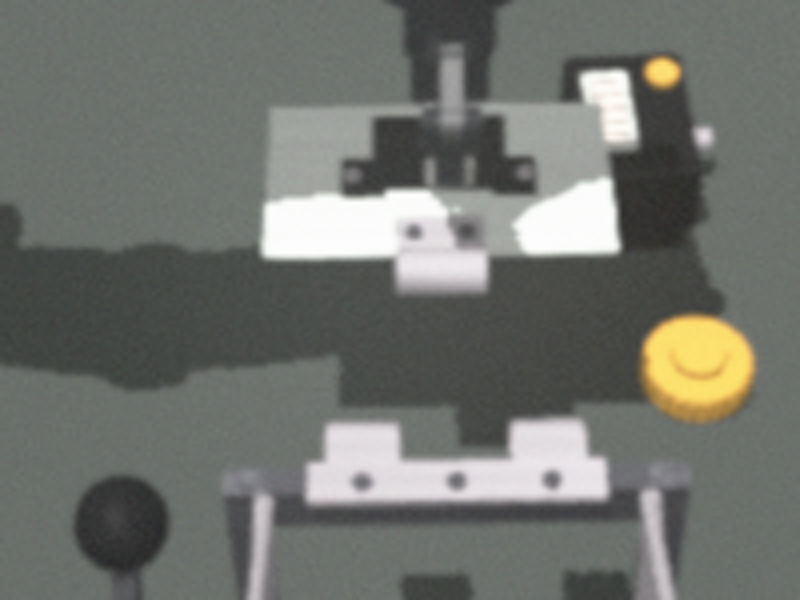

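View pics/g_top.png

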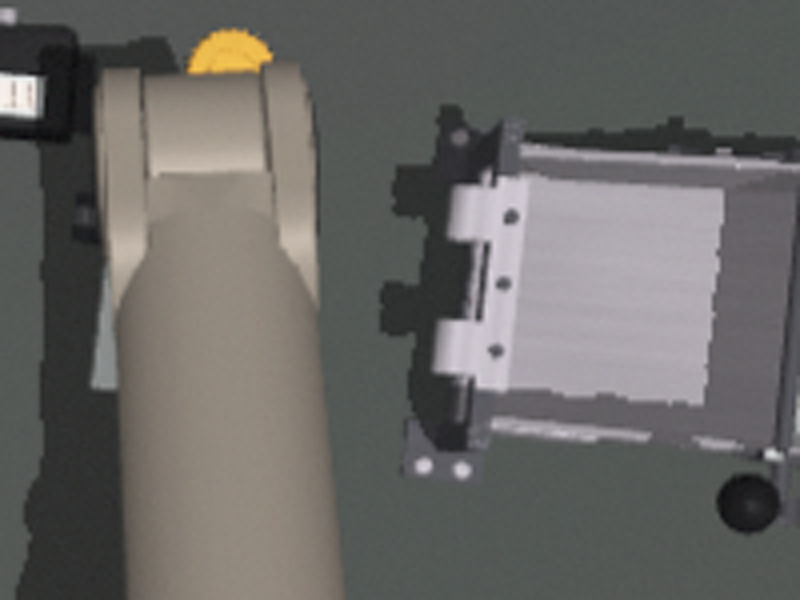

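```bash
cat > meas.py <<'E'
from h import *
from scipy.optimize import least_squares as LS
np.set_printoptions(precision=4,suppress=True,linewidth=200)
def cyl(p,z0=None):
    x0=.0
    def f(k): 
        a=k[0]+k[1]*p[:,0]; b=k[2]+k[3]*p[:,0]
        return np.hypot(p[:,1]-a,p[:,2]-b)-.010
    r=LS(f,[np.median(p[:,1]),0,np.median(p[:,2])-.008,0],loss='soft_l1',f_scale=.001)
    return r.x,np.std(r.fun)
def flap(tag,yc):
    """yc: approx local y of flap bore"""
    im=load(tag)["side"]; cl=L(cloud(im)); C=im["color"].astype(int)
    m=(abs(cl[...,0])<.022)&(cl[...,1]>yc-.013)&(cl[...,1]<yc+.009)&(abs(cl[...,2])<.02)&(C.min(2)>110)
    p=cl[m]; k,s=cyl(p); print("flap knuckle n",len(p),"y,z at x=0",k[0],k[2],"slopes deg",np.degrees(k[[1,3]]),"sd",s,"x range",np.percentile(p[:,0],[1,99]))
    m=(abs(cl[...,0])<.075)&(cl[...,1]>yc+.02)&(cl[...,1]<yc+.105)&(abs(cl[...,2]+.006)<.008)
    q=cl[m]; r=LS(lambda k:k[0]+k[1]*q[:,0]+k[2]*(q[:,1]-yc)-q[:,2],[0,0,0],loss='soft_l1',f_scale=.001)
    print("plate n",len(q),"z at knuckle",r.x[0],"(expect bore -.006)","tilt deg x,y",np.degrees(r.x[1:]),"x range",np.percentile(q[:,0],[.5,99.5]))
def fixed(tag):
    im=load(tag)["side"]; cl=L(cloud(im)); C=im["color"].astype(int)
    m=(abs(abs(cl[...,0])-.038)<.013)&(cl[...,1]>-.007)&(cl[...,1]<.012)&(abs(cl[...,2])<.02)&(C.min(2)>110)
    p=cl[m]; k,s=cyl(p); print("fixed knuckles n",len(p),"y,z at x=0",k[0],k[2],"slopes deg",np.degrees(k[[1,3]]),"sd",s)
E
python3 - <<'E'
from meas import *
fixed("a");fixed("g");flap("g",.09)
# silhouettes by rays, same method for both
S=load("g")["side"]
def go(uv,z,back):
    p=onz(S,uv,z); p=L(p); p[:,1]-=back; print(p[:,:2], "yaw off",np.degrees(np.arctan2(p[-1,1]-p[0,1],p[-1,0]-p[0,0])))
go(np.array([[326,422],[400,424],[510,421],[585,420]])/4+[220,220]-.375,.157,.007)
# flap knuckle lower edge (near-bottom silhouette: y-7,z-7)
go(np.array([[397,292],[488,294]])/4+[220,220]-.375,.143,-.007)
E
```

```text
fixed knuckles n 194 y,z at x=0 -0.0014612718916486394 -1.4557592619877543e-05 slopes deg [0.1525 0.0369] sd 0.001000796890283268
fixed knuckles n 188 y,z at x=0 -0.0018641208822567051 5.8738770979028265e-05 slopes deg [0.0609 0.283 ] sd 0.0010537155103304172
flap knuckle n 240 y,z at x=0 0.09125762389653863 0.00021671943292883962 slopes deg [-0.888  -0.2535] sd 0.0013160842114760378 x range [-0.0211  0.016 ]
plate n 2168 z at knuckle -0.004879146714945999 (expect bore -.006) tilt deg x,y [-0.0456 -0.2933] x range [-0.0742  0.0745]
[[-0.0527  0.0006]
 [-0.0222 -0.001 ]
 [ 0.0231 -0.0003]
 [ 0.054  -0.0005]] yaw off -0.5733006510611244
[[-0.0232  0.0932]
 [ 0.017   0.0912]] yaw off -2.744298665535146
```

```bash
python3 - <<'E'
from meas import *
S=load("g")["side"]
C=S["color"].astype(int)
cl=L(cloud(S))
# plate pixels by depth, then edges
m=((abs(cl[...,2]+.006)<.006)&(abs(cl[...,0])<.1)&(cl[...,1]>.09)&(cl[...,1]<.22)).astype(np.uint8)
P=L(onz(S,np.argwhere(m)[:,::-1],.1445)); 
for x0,x1 in((-.07,-.03),(.03,.07)):
    pass
xs=np.r_[np.arange(-.072,-.026,.004),np.arange(.028,.074,.004)]; e=[]
for x in xs:
    k=abs(P[:,0]-x)<.002; e.append(P[k,1].min())
f=np.polyfit(xs,e,1); print("near edge y at x=0",f[1],"yaw deg",np.degrees(np.arctan(f[0])),"sd",np.std(np.polyval(f,xs)-e))
ys=np.arange(.115,.19,.004)
for sgn in(-1,1):
    e=[(sgn*P[abs(P[:,1]-y)<.002,0]).max()*sgn for y in ys]; f=np.polyfit(ys-.15,e,1); print("side edge",sgn,f[1],"yaw",-np.degrees(np.arctan(f[0])))
E
```

```text
near edge y at x=0 0.1052779150187726 yaw deg 0.06985006500428759 sd 0.00030855794046201636
side edge -1 -0.08198809577931294 yaw -0.3899271638899529
side edge 1 0.0761105553364863 yaw -0.19294047319983207
```

Call:
arm_command([
  [[-1, 0, 0.2, 0, 0, 0, 0], [-1, -0.8, 0.1, 0, 0, 0, 0], [-1, -1, 0, 0, 0, 0, 0], [-1, -1, 0, 0, 0, 0, 0], [-1, -1, 0, 0, 0, 0, 0], [-1, -1, 0, 0, 0, 0, 0], [-1, -0.8, 0, 0, 0, 0, 0], [-1, -0.5, 0, 0, 0, 0, 0], [-1, 0, 0, 0, 0, 0, 0], [-1, 0, 0, 0, 0, 0, 0], [-1, 0, 0, 0, 0, 0, 0]],
])

```text
clock: 15.45
position: [0.6183, 0.0152, 0.1548]
tcp_rot: [-2.372, -2.059, -0.001]
force: [-0.2, 0.4, -3.5]
opening: 0.015
```

```bash
cat >> meas.py <<'E'
def plate(tag,yc):
    S=load(tag)["side"]; cl=L(cloud(S))
    m=((abs(cl[...,2]+.006)<.006)&(abs(cl[...,0])<.1)&(cl[...,1]>yc+.011)&(cl[...,1]<yc+.13)).astype(np.uint8)
    P=L(onz(S,np.argwhere(m)[:,::-1],.1445)); xs=np.r_[np.arange(-.072,-.026,.004),np.arange(.028,.074,.004)]
    e=[P[abs(P[:,0]-x)<.002,1].min() for x in xs]; f=np.polyfit(xs,e,1); print("near edge->bore y",f[1]-.016,"yaw",np.degrees(np.arctan(f[0])))
    ys=np.arange(yc+.025,yc+.1,.004); g=[]
    for sgn in(-1,1):
        e=[(sgn*P[abs(P[:,1]-y)<.002,0]).max()*sgn for y in ys]; f=np.polyfit(ys-ys.mean(),e,1); g.append(np.median(e)); print(" side edge",f[1],"yaw",-np.degrees(np.arctan(f[0])))
    print(" plate centre x",np.mean(g))
E
python3 - <<'E'
from meas import *
o=snap("i"); s=state(); print(s["clock"],L(s["position"]),s["force"])
yc=L(s["position"])[1]-.06; print(yc)
fixed("i");flap("i",yc);plate("i",yc)
b=(260,350,260,400);cv2.imwrite(f"pics/i_side.png",cv2.resize(o["side"]["color"][b[0]:b[1],b[2]:b[3],::-1],None,fx=5.7,fy=5.7,interpolation=cv2.INTER_CUBIC))
E
```

```text
15.55 [0.0039 0.0904 0.0047] [ 0.3905 -0.0914 -3.8338]
0.03035205820125951
fixed knuckles n 191 y,z at x=0 -0.001731040759569692 9.167514569933678e-05 slopes deg [ 0.4084 -0.0492] sd 0.0010472041677865817
flap knuckle n 269 y,z at x=0 0.029178554203744395 0.0004031390097821303 slopes deg [ 0.2182 -0.219 ] sd 0.001284732829846677 x range [-0.0182  0.0204]
plate n 2447 z at knuckle -0.004766677372991836 (expect bore -.006) tilt deg x,y [ 0.1204 -0.226 ] x range [-0.074   0.0745]
near edge->bore y 0.02773907399798657 yaw 0.1526900760884736
 side edge -0.07782505983292366 yaw -0.3133858718250647
 side edge 0.08044755191151566 yaw 0.03740809146425716
 plate centre x 0.0013954762436425988
```

View pics/i_side.png

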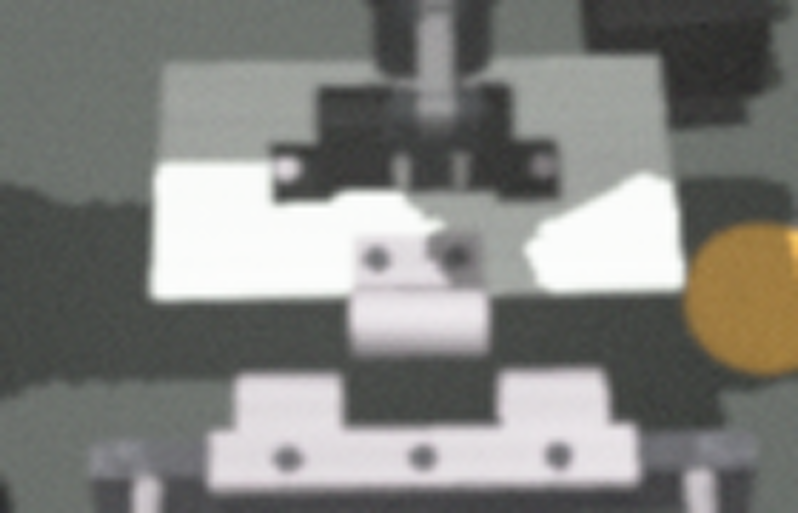

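The view shows the flap knuckle centred in the gap (x offset under 1 mm) and about 31 mm out. Moving it in.

Call:
arm_command([
  [[-1, -0.3, -0.05, 0.05, 0, 0, 0], [-1, -0.5, 0, 0, 0, 0, 0], [-1, -0.5, 0, 0, 0, 0, 0], [-1, -0.5, 0, 0, 0, 0, 0], [-1, -0.5, 0, 0, 0, 0, 0], [-1, -0.4, 0, 0, 0, 0, 0], [-1, -0.3, 0, 0, 0, 0, 0], [-1, -0.1, 0, 0, 0, 0, 0], [-1, 0, 0, 0, 0, 0, 0], [-1, 0, 0, 0, 0, 0, 0], [-1, 0, 0, 0, 0, 0, 0], [-1, 0, 0, 0, 0, 0, 0]],
])

```text
clock: 16.55
position: [0.6133, -0.0158, 0.1543]
tcp_rot: [-2.373, -2.058, -0.0]
force: [-0.4, -0.1, -3.7]
opening: 0.0148
```

```bash
python3 - <<'E'
from meas import *
o=snap("j"); s=state(); print(s["clock"],L(s["position"]),s["force"],s["ft_torque"])
yc=L(s["position"])[1]-.06; print(yc)
fixed("j");flap("j",yc);plate("j",yc)
b=(270,360,270,400);cv2.imwrite(f"pics/j_side.png",cv2.resize(o["side"]["color"][b[0]:b[1],b[2]:b[3],::-1],None,fx=6,fy=6,interpolation=cv2.INTER_CUBIC))
E
```

```text
16.65 [0.0034 0.0586 0.0043] [ 0.3347 -0.3494 -3.7922] [ 0.0211 -0.0444 -0.0179]
-0.0013878106205995402
fixed knuckles n 187 y,z at x=0 -0.001966376324343774 0.00015173219215482985 slopes deg [-0.2153  0.3742] sd 0.0011133155109551564
flap knuckle n 233 y,z at x=0 -0.0025412062613166084 1.624591115503609e-05 slopes deg [0.0584 0.1192] sd 0.0014016103495771812 x range [-0.0184  0.0206]
plate n 2653 z at knuckle -0.005223621181478428 (expect bore -.006) tilt deg x,y [ 0.0944 -0.248 ] x range [-0.0745  0.0743]
near edge->bore y -0.0013225870268152012 yaw 0.1507151633073635
 side edge -0.07834359147287684 yaw -0.3645195368523205
 side edge 0.08000864820316572 yaw -0.09697831802855361
 plate centre x 0.0009127866946593288
```

View pics/j_side.png

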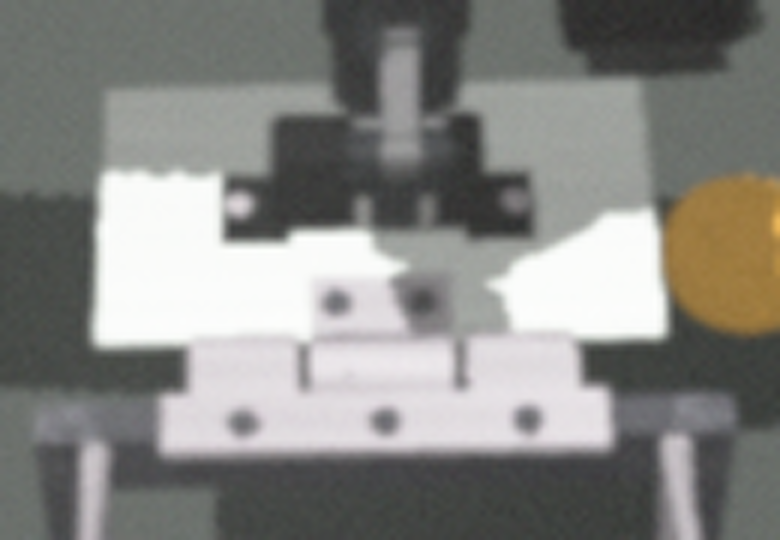

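The knuckle sits between the fixed ones with an even gap on both sides (crop x≈305 and x≈461). The top lines are collinear and there is no contact force beyond the flap's weight. I'll let it settle, then do a last check of the gate and the bystanders.

Call:
arm_command([
  [[-1, 0, 0, 0, 0, 0, 0], [-1, 0, 0, 0, 0, 0, 0], [-1, 0, 0, 0, 0, 0, 0], [-1, 0, 0, 0, 0, 0, 0]],
])

```text
clock: 16.98
position: [0.6133, -0.0163, 0.1543]
tcp_rot: [-2.374, -2.058, -0.0]
force: [-0.2, 0.4, -3.8]
opening: 0.015
```

```bash
python3 - <<'E'
from meas import *
o=snap("k"); s=state(); print(s["clock"],L(s["position"]),s["force"],abs(s["qvel"]).max())
yc=L(s["position"])[1]-.06
fixed("k");flap("k",yc)
c=L(cloud(o["side"]).reshape(-1,3)); a=c[(np.linalg.norm(c-[-.108,-.132,.156],axis=1)<.03)&(c[:,2]>.143)]
r=LS(lambda k:np.linalg.norm(a-k,axis=1)-.015,a.mean(0)-[0,0,.01],loss='soft_l1',f_scale=.001); print("knob",r.x)
# bystanders: yellow blobs, before/after
for t in("a","k"):
    im=load(t)["side"]; C=im["color"].astype(int); m=((C[...,0]-C[...,2]>70)&(C[...,1]>90)).astype(np.uint8); m[:,430:]=0;m[:130]=0
    k,l,st,ce=cv2.connectedComponentsWithStats(m); print(t,[(st[i,4],ce[i].round(1)) for i in range(1,k) if st[i,4]>25])
d=np.abs(load("a")["side"]["color"][160:215,225:275].astype(int)-load("k")["side"]["color"][160:215,225:275]).mean(); print("cup diff",d)
E
```

```text
17.0833 [0.0035 0.0583 0.0043] [ 0.6243  0.1248 -4.044 ] 0.001189370110420263
fixed knuckles n 192 y,z at x=0 -0.0015667610233672314 -1.060857637764047e-06 slopes deg [0.2703 0.0294] sd 0.0009957991258823966
flap knuckle n 226 y,z at x=0 -0.0030572241139410613 -7.747931611243223e-05 slopes deg [ 0.2291 -0.1389] sd 0.0017355647943313143 x range [-0.0184  0.0206]
plate n 2633 z at knuckle -0.005154635458650994 (expect bore -.006) tilt deg x,y [ 0.0461 -0.2754] x range [-0.0744  0.0743]
knob [-0.1081 -0.1344  0.1566]
a [(np.int32(360), array([341.8, 208.8])), (np.int32(57), array([385. , 237.6])), (np.int32(588), array([393.7, 311.3]))]
k [(np.int32(58), array([385. , 237.6])), (np.int32(557), array([394.2, 311.7]))]
cup diff 4.666060606060606
```

View pics/side_k.png

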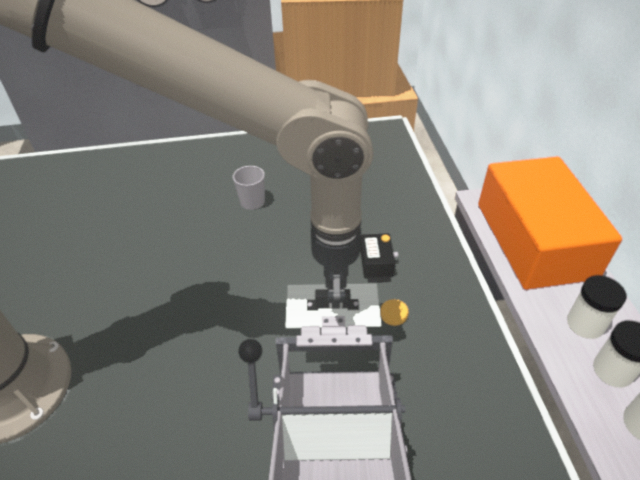

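The estimates put the knuckle about 1 mm too far in. I'll ease it out by 0.8 mm and hold.

Call:
arm_command([
  [[-1, 0.08, 0, 0, 0, 0, 0], [-1, 0, 0, 0, 0, 0, 0], [-1, 0, 0, 0, 0, 0, 0], [-1, 0, 0, 0, 0, 0, 0], [-1, 0, 0, 0, 0, 0, 0], [-1, 0, 0, 0, 0, 0, 0]],
])

```text
clock: 17.58
position: [0.6133, -0.0156, 0.1543]
tcp_rot: [-2.374, -2.058, -0.0]
force: [0.1, -0.0, -3.8]
opening: 0.0151
```

```bash
python3 - <<'E'
from meas import *
o=snap("l"); s=state(); print(s["clock"],L(s["position"]),s["force"],abs(s["qvel"]).max())
yc=L(s["position"])[1]-.06
fixed("l");flap("l",yc);plate("l",yc)
print(job.finish_job())
E
```

```text
17.6833 [0.0034 0.059  0.0043] [-0.5097  0.6514 -3.9373] 0.001707264830702929
fixed knuckles n 189 y,z at x=0 -0.0016134090888525598 6.990487400358604e-05 slopes deg [0.1899 0.0877] sd 0.00108366944165386
flap knuckle n 229 y,z at x=0 -0.00178923995014849 -0.00012966306055921207 slopes deg [-0.2837  0.5921] sd 0.0013447361470930235 x range [-0.0184  0.0202]
plate n 2651 z at knuckle -0.005287997464924817 (expect bore -.006) tilt deg x,y [ 0.1115 -0.1865] x range [-0.0744  0.0744]
near edge->bore y -0.0013225870268152012 yaw 0.1507151633073635
 side edge -0.07836020135793506 yaw -0.3638240837765718
 side edge 0.08002791809883542 yaw -0.11568653512765248
 plate centre x 0.0009127866946593288
the job is handed in; nothing more can be done
None
```

The gate is shut and the flap is held in place between the mouth knuckles; I handed the job in at 17.7 s.

I gripped the knob, swung the lever to square and let go. Then I lifted the flap by its pull, staged it in front of the mouth, and brought its knuckle straight into the gap.

| Last check | Reading |
|---|---|
| Lever angle | About 1° short of square. The knob fits gave 0.8–1.4° and the blade plane fit 1.2°. I judged this shut and did not correct it. |
| Flap knuckle against the fixed knuckles | About 0.2 mm off in both y and z, and within about 1 mm of centre in the gap |
| Flap attitude | Tilted by no more than 0.2°, yaw within about 0.4° |
| Wrist force | About 3.8 N downward, the flap's weight, with no sign of contact with the chute |
| Arm motion | At rest |

- **Measurement spread:** two methods disagreed by about 1 mm on the knuckle's y position before a final 0.8 mm nudge, and by about 0.8 mm on its height. Both are inside the pin's clearance.
- **Bystanders:** the counter, the cup and the nearer cap looked unmoved. The far cap was hidden behind the wrist in the last picture, so I could not re-check it. The arm went nowhere near it.

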